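# Pack out a short-stroke slide clamp and hold it closed on the block

## Task

Hold the steel block tight in the slide clamp for me: the jaw's stroke is too short to reach it, so the gap is being packed out and the first packing plate already stands at the block. Stand plates from the rack beside it in the gap in front of the jaw, tabs up and the same way round as in the rack, until the jaw can close up tight, and turn the locking knob a quarter turn anticlockwise to free the jaw. Then push the jaw firmly closed on the plates by its upright tab, with about 10 N, and finish while still holding it pushed there, because a spring opens it if you let go; a plate that is not needed stays in the rack, and the calipers, the tape roll and the side cutters are not to be disturbed.

Things in the scene. Friction and masses are not known exactly. Their poses are not given: they have to be found in the camera images.
- fixture: slide clamp bolted to the bench: dark base plate 100 x 230 x 12 mm. Origin: centre of its underside; y = clamping direction (jaw towards anvil), x across, z up. Along y: grey slide housing (64 mm wide, y -110 to -45 mm, top 40 mm above the bench), sliding jaw, open gap, steel block, anvil. Plates stand on the base, 12 mm above the bench.
- jaw: sliding steel jaw, 70 mm wide, 40 mm thick, top 40 mm above the bench. Origin: foot of its clamping face, mid-width; axes as the clamp's; it lies at y -40 to 0. Push tab at its rear: centre y -34 mm, 26 mm wide (x), 12 mm thick (y), 40 to 74 mm above the bench. Starts at its rear stop, slides 16 mm along +y to the front stop; a spring (1 to 2 N) pulls it back. Locked until the knob is turned.
- lock_knob (a joint): angle of the jaw's locking knob, rad: 0 locked (0 to 0.2 at the start), 1.57 free, at the stop; grows anticlockwise seen from above. The jaw is free from about 0.9 rad; turn it past 1.2. Stiff (0.05 N m), stays where it is left.
- knob_grip (a point): middle of the locking knob's black grip bar, on its vertical turning axis, on top of the housing, about 65 mm above the bench. The bar is 12 mm thick, 44 mm long and stands 51 to 77 mm above the bench. Its axes turn with the knob: the bar's length runs along this point's y (at 0 rad the clamp's y).
- anvil: fixed steel anvil bolted on the base, 70 mm wide (x), 28 mm thick (y), top 40 mm above the bench (screw heads 46 mm). Origin: centre of its underside; axes as the clamp's; its clamping face is at y -14 mm. Its place along the clamp's y differs from time to time.
- workpiece: loose ground steel block, 20 x 45 x 20 mm, 0.14 kg, lying on the base against the anvil (within 2 mm). Origin: centre of its underside. Its 20 mm (own x) lies along the clamp's y, its 45 mm across. From the jaw's face to the block's near face (10 mm from its centre) it is 30 to 50 mm with the jaw back, so two or three plates in all, plate_a included, let the 16 mm stroke close it.
- rack: grey plastic slotted stand, 92 x 134 x 23 mm, fixed, turned roughly as the clamp is. Origin: centre of its underside. Three slots, 14 mm wide, run along its x at y -36, 0 and +36 mm; slot floor 6 mm above the bench; one slot is empty.
- plate_a: loose aluminium packing plate, 0.09 kg, already standing in the clamp, 0 to 2 mm off the block. Blade 70 mm wide (x), 12 mm thick (y), 28 mm high, foot bevelled 1.5 mm; grip tab 18 mm wide, 12 mm thick, up to 64 mm above the underside, centred at x -26 mm (the end nearer the robot). Origin: centre of the underside, z up. Tabs are staggered so that plates side by side can be pinched one by one.
- plate_b: as plate_a, but standing in one of the rack's slots (which one differs) and with its tab in the middle of the blade, x = 0.
- plate_c: as plate_b, in another slot of the rack, but with its tab centred at x +26 mm (the end farther from the robot).
- caliper: digital calipers lying flat behind the clamp, 75 x 232 x 15 mm; bystander.
- black_tape: roll of black tape lying flat, 53 mm across, 19 mm high, behind the clamp; bystander.
- side_cutters: red-handled side cutters, 37 x 118 x 11 mm, lying in front of the clamp; bystander.
There are look-alikes about, which are no part of the job. What is shaped like the plate_c but green is not meant.

How it is judged:
At the end, for the whole second after the job is handed in: Robot still pushes the jaw (over 2 N); knob past 1.2 rad; jaw on plate, plate on block, block on anvil each over 2 N. Plates in the clamp stand on its base between jaw and anvil, upright and square (0.1 rad), centred within 15 mm; others stand in the rack. Block flat on the base (value of joint lock_knob above 1.2 rad and contact force between workpiece and anvil above 2 N and (contact force between jaw and plate_a above 2 N or contact force between jaw and plate_b above 2 N or contact force between jaw and plate_c above 2 N) and contact force between any of plate_a, plate_b, plate_c and workpiece above 2 N and contact force between any of the fingers, the arm and jaw above 2 N and ((horizontal distance between plate_a and rack below 0.045 m and height (world z) of plate_a below 0.012 m) or (x of plate_a in the frame of fixture between -0.015 and 0.015 m and y of plate_a in the frame of jaw above 0 m and y of plate_a in the frame of anvil below 0 m and height (world z) of plate_a below 0.015 m and angle between plate_a's own z axis and vertical below 0.1 rad and angle between the y axis of plate_a and the y axis of fixture, either way round below 0.12 rad)) and ((horizontal distance between plate_b and rack below 0.045 m and height (world z) of plate_b below 0.012 m) or (x of plate_b in the frame of fixture between -0.015 and 0.015 m and y of plate_b in the frame of jaw above 0 m and y of plate_b in the frame of anvil below 0 m and height (world z) of plate_b below 0.015 m and angle between plate_b's own z axis and vertical below 0.1 rad and angle between the y axis of plate_b and the y axis of fixture, either way round below 0.12 rad)) and ((horizontal distance between plate_c and rack below 0.045 m and height (world z) of plate_c below 0.012 m) or (x of plate_c in the frame of fixture between -0.015 and 0.015 m and y of plate_c in the frame of jaw above 0 m and y of plate_c in the frame of anvil below 0 m and height (world z) of plate_c below 0.015 m and angle between plate_c's own z axis and vertical below 0.1 rad and angle between the y axis of plate_c and the y axis of fixture, either way round below 0.12 rad)) and angle between workpiece's own z axis and vertical below 0.1 rad and height (world z) of workpiece below 0.016 m and linear speed of jaw below 0.01 m/s); the arm keeps its last pose, push and grip.
It fails at once if calipers pushed away by more than 30 mm (distance of caliper from where it was at the start of the episode above 0.03 m).
It fails at once if tape roll pushed away by more than 30 mm (distance of black_tape from where it was at the start of the episode above 0.03 m).
It fails at once if side cutters pushed away by more than 30 mm (distance of side_cutters from where it was at the start of the episode above 0.03 m).
It also fails if it takes over 72 s, if anything falls off the work surface, if the arm or the gripper's body presses on something with over 40 N, if the wrist force passes 120 N, or if a joint passes its speed limit or range.

## Robot

A 6-joint arm with a two-finger parallel gripper is mounted at the origin on a cart in front of the work surface, level with it; the furniture and walls round the work are solid. World frame = base frame: x ahead of the robot, y to its left, z up, the work surface at z = 0. Lengths are in m, angles in rad, forces in N, time in s.
With the tool pointing down it reaches from about 0.225 to 0.875 m from the base axis. Payload 3.4 kg.
Tool frame: the origin (TCP) lies at the very end of the fingers, on their centre line; the grasp point (between the pads) lies 19 mm behind it; z points along the fingers, x is the direction in which the jaws open and shut, and the axes are right-handed (so a half turn about z gives the same grasp; the last joint's range is limited). The gripper opens to 85 mm and grips with 20 to 120 N. Pads are 22 mm wide; open, the fingers measure 114 mm over their backs; the gripper's body (76 mm by 85 mm) begins 54 mm behind the grasp point. The pads swing forward as they close: fully open they stand 13 mm farther back than shut.
Start: joints at [-0.121, 0.276, 1.505, -0, 1.361, -0.121], TCP at [0.575, -0, 0.192] pointing down, gripper open.
Joint ranges: [-2.89, 2.89], [-0.75, 2.08], [0.22, 2.7], [-1.18, 4.32], [0.11, 2.71], [-2.7, 2.7]. Speed limits (rad/s): [2.57, 2.57, 3.14, 3.14, 3.14, 3.14].

## Interface

Orientations are given as a unit quaternion [w, x, y, z].
In Python, from rig import manip gives the robot as it stands.
- The arm moves only by the tool carry_out, never from a script. Its argument "series" is a list of rows, each a list of 2 entries, a list of its own where there are three numbers: the shift along the tool's x, y, z in mm, then the turn about the tool's z in degrees. A call has 1 to 10 rows; each row shifts and turns the pose as measured when the row begins, along the tool's axes as they then stand; what a row does not reach is not made up. A row lasts 1/12 s, in which the tool goes at most 41.7 mm and 7.16 degrees, less where a joint would pass 70% of its speed; a pose out of reach is approached as far as the arm can. A call is refused whole if a number of a shift passes 41.7 or a number of a turn 7.16, either way. A call with a gripper value outside its range is refused whole. "fingers" is the finger opening in mm, from 0 to 85.4, set as the call begins (left out, the last holds). The fingers move at their own pace and stop on an object; "squeeze" is the grip in N (left out, the last holds). Time passes only in rows, so rows that do not move let the fingers close. It gives the time, the measured TCP pose, the force and the opening at its end, in the units of the state.
- manip.get_state(): the state, without advancing time (a new reading comes with each control period).
- manip.get_image(name): name is "scene" or "side" or "wrist"; returns a dict with "frame" (400x640x3 uint8, blue, green, red), "K" (3x3 intrinsics, pixels), "k1" (the pictures are not rectified: a ray, as slopes to the right and down, at radius r is drawn at 1 + k1 r^2 times it, then the intrinsics apply), "rvec" (rotation vector, rad) and "tvec" (3), from world to camera coordinates, as OpenCV has them; the wrist camera has in their place "mount" (4x4, takes a point from camera to tool coordinates, whose origin is the TCP and whose axes are the tool frame's). Camera axes: x right, y down, z forward; pixel columns grow to the right and rows downward; lengths in m; the calibration is good to about 2 mm. A picture is of the moment at which its call begins: read the wrist's pose just before it. There is no depth.
- manip.sign_off(): hands the job in, once; it reports no verdict.
The state is a dict: "clock": time; "qpos": joint angles; "qd": joint speeds; "effort": joint torques, N m; "position": TCP position; "ee_rot": TCP orientation; "contact_force": force on the tool from outside, world axes, zero at the start; "moment": the same for the moment, N m; "width": finger opening in m.
Only numpy, scipy, OpenCV 4.12 (cv2) and the standard library are available. Lean on these libraries where they do the work, as an engineer would, in place of code of your own. Each camera call takes 0.05 s, during which the arm holds its last target. There are 200 camera calls.

## Working session

There is one attempt and no reset: what is moved stays moved. The work goes in short steps, Python scripts to look and compute and a tool call to move; the robot and the scene stay as the last step left them, time stands still between calls to the robot, and variables do not carry over. Pictures are saved under pics/ and viewed, about 8 in all and at most 12, crops included, and the job is handed in when it is done.

Besides the shell and the picture viewer there is one more tool, called after ">>>" by a JSON object that holds its "name" and its "arguments". carry_out: Moves the arm, as the interface text tells. Its arguments: {"type":"object","properties":{"series":{"type":"array","items":{"type":"array"}},"fingers":{"type":"number"},"squeeze":{"type":"number"}},"required":["series"]}

```bash
ls; mkdir -p pics; cat > h.py <<'E'
import numpy as np, cv2
from rig import manip
from scipy.spatial.transform import Rotation as R
def grab(n):
    s=manip.get_state(); d=manip.get_image(n); 
    K=np.array(d["K"]);k1=d["k1"]
    if n=="wrist":
        q=s["ee_rot"]; T=np.eye(4);T[:3,:3]=R.from_quat([q[1],q[2],q[3],q[0]]).as_matrix();T[:3,3]=s["position"]
        M=T@np.array(d["mount"]); Rc=M[:3,:3];c=M[:3,3]
    else:
        Rw=cv2.Rodrigues(np.array(d["rvec"],float))[0];Rc=Rw.T;c=-Rc@np.array(d["tvec"],float).ravel()
    return dict(im=d["frame"],K=K,k1=k1,R=Rc,c=c)
def ray(v,p):
    u=cv2.undistortPoints(np.array([[p]],float),v["K"],np.array([v["k1"],0,0,0,0.]))[0,0]
    r=v["R"]@np.array([u[0],u[1],1]);return r/np.linalg.norm(r)
def onz(v,p,z):
    r=ray(v,p);return v["c"]+r*(z-v["c"][2])/r[2]
def proj(v,P):
    P=np.atleast_2d(np.array(P,float));rv=cv2.Rodrigues(v["R"].T)[0]
    return cv2.projectPoints(P,rv,-v["R"].T@v["c"],v["K"],np.array([v["k1"],0,0,0,0.]))[0][:,0]
def save(v,n): np.savez(n+".npz",**v); 
def load(n): return dict(np.load(n+".npz"))
E
python3 - <<'E'
from h import *
for n in("scene","side","wrist"):
    v=grab(n);save(v,n+"0");cv2.imwrite(f"pics/{n}0.png",v["im"]);print(n,v["c"].round(3),v["R"][:,2].round(2),v["k1"])
print(manip.get_state())
E
```

```text
pics
scene [-0.265 -0.825  0.698] [ 0.53  0.72 -0.44] -0.012605320632748818
side [-0.343  0.57   1.262] [ 0.58 -0.21 -0.78] 0.025710193550235037
wrist [0.575 0.07  0.373] [ 0.   -0.27 -0.96] -0.04458498874394797
{'clock': 0.15, 'qpos': array([-1.20997999e-01,  2.76445315e-01,  1.50584512e+00, -2.23340163e-05,
        1.36068820e+00, -1.20972804e-01]), 'qd': array([ 1.33389108e-03, -2.79941463e-03, -3.69974288e-03,  8.11374196e-05,
       -9.53673561e-04, -1.74933009e-03]), 'effort': array([ 9.65923646e-04, -4.17143512e+01, -2.46032345e+01, -1.26433165e-04,
        7.58384820e-03, -3.43765259e-05]), 'position': array([5.74553026e-01, 4.12272966e-05, 1.91439863e-01]), 'ee_rot': array([-7.27972812e-05,  9.99999760e-01, -1.02609115e-05, -6.89242175e-04]), 'contact_force': array([-0.07231519,  0.15254948, -0.62232555]), 'moment': array([ 0.04347228, -0.02309813,  0.00045457]), 'width': 0.08514704812422244}
```

View pics/scene0.png

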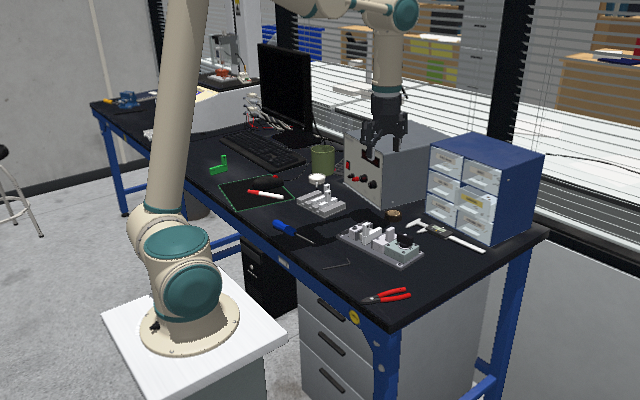

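View pics/wrist0.png

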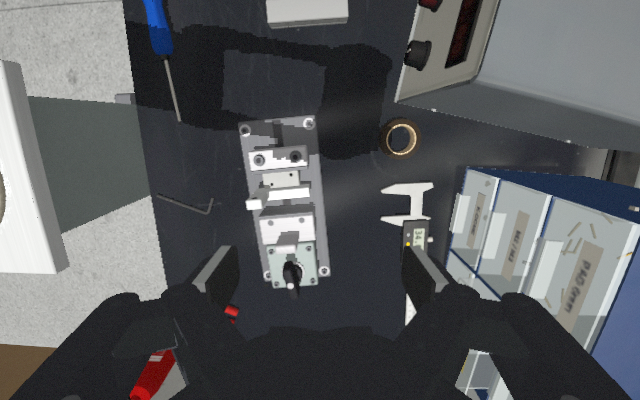

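The wrist view shows the clamp at about (285,200) px, with the anvil at (278,157), plate_a's tab at (254,204), the jaw at (287,228) and the knob at (292,270). The rack is beyond the top edge. I'll move towards it for a look, staying high.

```bash
python3 - <<'E'
from h import *
v=load("wrist0")
for n,p,z in [("c1",(238,124),.012),("c2",(316,115),.012),("c3",(330,275),.012),("c4",(262,280),.012),("anvL",(248,152),.04),("anvR",(307,146),.04),("knob",(292,270),.077),("tabA",(254,204),.076),("jawL",(259,222),.04),("jawR",(315,214),.04)]:
    print(n,onz(v,p,z).round(4))
im=cv2.resize(v["im"][100:300,215:345],None,fx=4,fy=4,interpolation=cv2.INTER_CUBIC)[:600]
cv2.imwrite("pics/cl0.png",im)
E
```

```text
c1 [0.4709 0.0689 0.012 ]
c2 [0.5697 0.0794 0.012 ]
c3 [ 0.5894 -0.1459  0.012 ]
c4 [ 0.4884 -0.1545  0.012 ]
anvL [0.4885 0.0365 0.04  ]
anvR [0.5593 0.0433 0.04  ]
knob [ 0.541  -0.1002  0.077 ]
tabA [ 0.5006 -0.0178  0.076 ]
jawL [ 0.4964 -0.0525  0.04  ]
jawR [ 0.5683 -0.0417  0.04  ]
```

>>> {"name": "carry_out", "arguments": {"series": [[[-12, -40, -5], 0], [[-12, -40, -5], 0], [[-12, -40, -5], 0], [[-12, -40, -5], 0], [[0, -20, 0], 0], [[0, 0, 0], 0]]}}

```text
clock: 0.65
position: [0.5257, 0.1826, 0.2086]
ee_rot: [0.0, 1.0, -0.004, -0.003]
contact_force: [0.2, 0.1, -0.2]
width: 0.0853
```

```bash
python3 - <<'E'
from h import *
v=grab("wrist");save(v,"w1")
cv2.imwrite("pics/w1.png",v["im"])
a=load("wrist0")["im"][95:300,215:345]; a=cv2.resize(a,None,fx=2.9,fy=2.9,interpolation=cv2.INTER_CUBIC)
b=v["im"][100:400,160:400]; 
cv2.imwrite("pics/j1.png",np.hstack([a[:590], cv2.resize(v["im"][60:400,150:400],(int(250*590/340),590),interpolation=cv2.INTER_CUBIC)])[:590,:800])
E
```

```text
(no output)
```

View pics/j1.png

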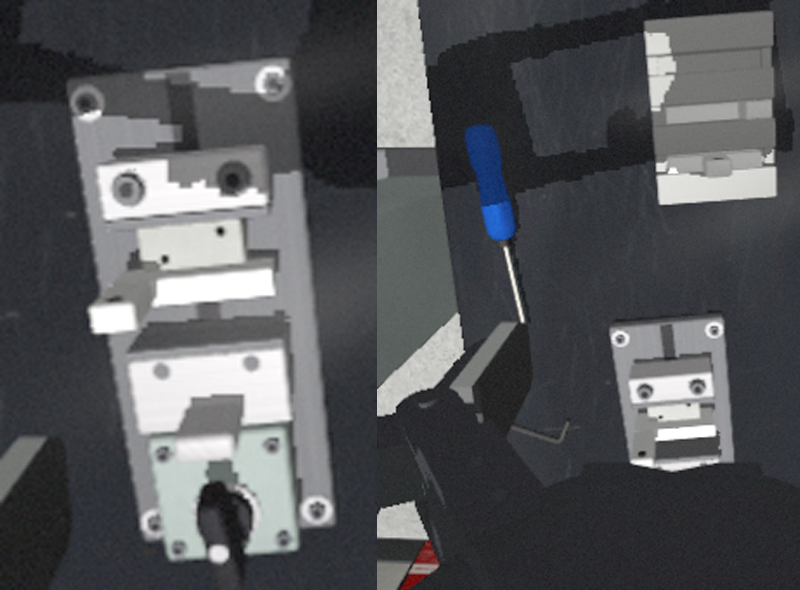

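```bash
python3 - <<'E'
from h import *
v=load("wrist0");f=lambda X,Y:(215+X/2.9-.33,95+Y/2.9-.33)
for n,p,z in [("jawtopL",(130,352),.04),("jawtopR",(288,346),.04),("platenearL",(155,304),.04),("platenearR",(272,296),.04),("platefarL",(155,278),.04),("platefarR",(272,266),.04),("blkfarL",(140,228),.032),("blkfarR",(243,220),.032),("blknearL",(140,271),.032),("blknearR",(243,264),.032),("anvnL",(106,220),.04),("anvnR",(268,207),.04),("c1",(68,82),.012),("c2",(290,60),.012),("c3",(335,525),.012)]:
    print(n,onz(v,f(*p),z).round(4))
v=load("w1");g=lambda X,Y:(150+(X-377)/1.735,60+Y/1.735)
for n,p,z in [("rackNL",(658,205),.023),("rackNR",(776,197),.023),("rackFL",(645,22),.023),("rackFR",(773,12),.023),("tabB",(717,160),.07)]:
    print(n,onz(v,g(*p),z).round(4))
E
```

```text
jawtopL [ 0.4976 -0.0444  0.04  ]
jawtopR [ 0.567  -0.0416  0.04  ]
platenearL [ 0.5097 -0.0225  0.04  ]
platenearR [ 0.5603 -0.019   0.04  ]
platefarL [ 0.5103 -0.011   0.04  ]
platefarR [ 0.5604 -0.0058  0.04  ]
blkfarL [0.5034 0.0092 0.032 ]
blkfarR [0.5479 0.0126 0.032 ]
blknearL [ 0.5024 -0.0098  0.032 ]
blknearR [ 0.5475 -0.0067  0.032 ]
anvnL [0.4909 0.0141 0.04  ]
anvnR [0.5591 0.0194 0.04  ]
c1 [0.4712 0.0702 0.012 ]
c2 [0.568 0.079 0.012]
c3 [ 0.5897 -0.147   0.012 ]
rackNL [0.5143 0.1803 0.023 ]
rackNR [0.6058 0.1859 0.023 ]
rackFL [0.5072 0.3124 0.023 ]
rackFR [0.5977 0.3184 0.023 ]
tabB [0.5554 0.2195 0.07  ]
```

Measurements so far:
- **Clamp:** yaw about +0.09 rad. From jaw face to block is about 35 mm, so two plates (plate_a plus one more) close it. A third plate (36 mm) would not fit.
- **Rack:** centre about (0.556, 0.249), yaw about 0.055. The near slot holds a plate with its tab in the middle, which makes it plate_b.

Next I'll turn the gripper so it pinches along the clamp's y and go above that tab.

>>> {"name": "carry_out", "arguments": {"series": [[[30, -31, 0], 0], [[0, 0, 0], -7], [[0, 0, 0], -7], [[0, 0, 0], -7], [[0, 0, 0], -7], [[0, 0, 0], -7], [[0, 0, 0], -7], [[0, 0, 0], -7], [[0, 0, 0], -7], [[0, 0, 0], -7]], "fingers": 85}}

```text
clock: 1.53
position: [0.5549, 0.1946, 0.2009]
ee_rot: [0.002, 0.848, 0.529, -0.013]
contact_force: [-0.1, 0.4, -0.9]
width: 0.0849
```

>>> {"name": "carry_out", "arguments": {"series": [[[0, 0, 0], -7], [[0, 0, 0], -7], [[0, 0, 0], -7], [[0, 0, 0], -7], [[0, 0, 20], -3], [[0, 0, 20], 0], [[0, 0, 0], 0]], "fingers": 45}}

```text
clock: 2.12
position: [0.557, 0.1798, 0.1582]
ee_rot: [0.0, 0.671, 0.742, -0.016]
contact_force: [-0.6, -0.2, -0.9]
width: 0.0452
```

```bash
python3 - <<'E'
from h import *
s=manip.get_state();v=grab("wrist");save(v,"w2");print(s["position"],s["ee_rot"],s["qpos"])
q=s["ee_rot"];print("tool x heading",np.degrees(2*np.arctan2(q[2],q[1])))
cv2.imwrite("pics/w2.png",v["im"])
E
```

```text
[0.55697115 0.17978189 0.15821444] [ 4.71047326e-04  6.70747364e-01  7.41509624e-01 -1.61625976e-02] [ 0.20708609  0.32811806  1.51439831 -0.02037649  1.32472653 -1.45862085]
tool x heading 95.73690342698178
```

View pics/w2.png

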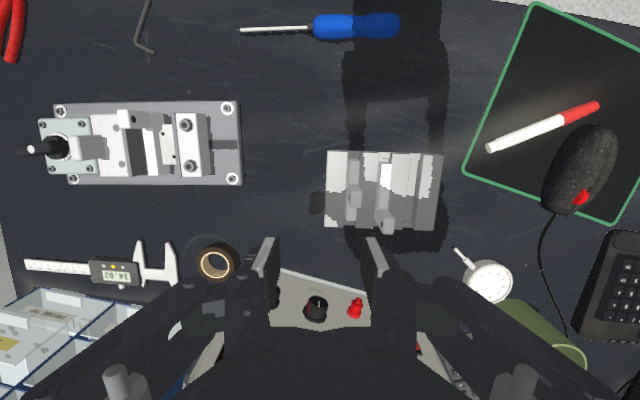

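Image right is +y and image down is +x. The rack spans (327–443, 150–230) px. Its left (near) slot has a grey plate with its tab mid-blade at about (355,195), which is plate_b. The middle slot has a plate whose tab is at the far end, about (387,218), which is plate_c. The right slot is empty. The green look-alike seen in the scene view is elsewhere. I'll confirm this in one enlarged crop.

```bash
python3 - <<'E'
from h import *
v=load("w2");im=v["im"]
a=cv2.resize(im[140:240,315:455],None,fx=5.5,fy=5.5,interpolation=cv2.INTER_CUBIC)
cv2.imwrite("pics/rk.png",a)
print(v["R"].round(3)); print("tool z", R.from_quat([.67075,.74151,-.01616,.00047]).as_matrix().round(4))
E
```

```text
[[-0.1    0.962  0.254]
 [ 0.995  0.102  0.003]
 [-0.023  0.253 -0.967]]
tool z [[-0.1002  0.9947 -0.021 ]
 [ 0.9947  0.0997 -0.0246]
 [-0.0224 -0.0233 -0.9995]]
```

View pics/rk.png

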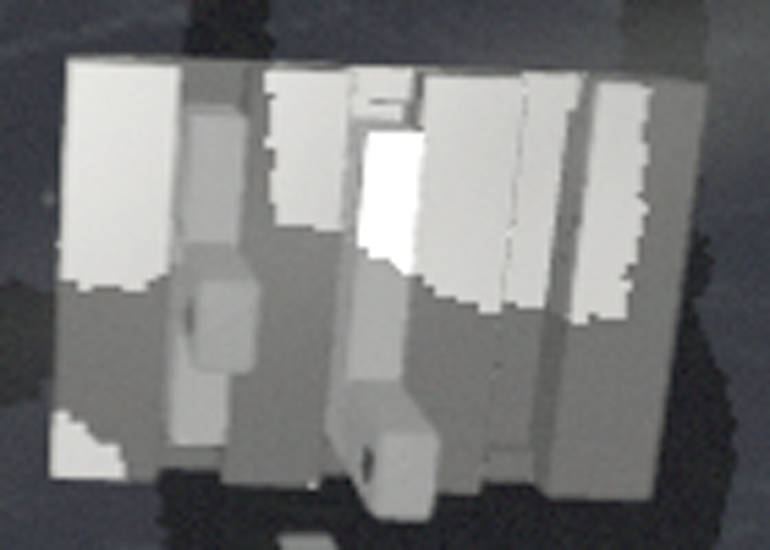

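The crop confirms it: plate_b is in the left slot, its tab top centred at (225,325) in the crop with the grey blade showing on both sides. plate_c is in the middle slot with its tab at the far end.

```bash
cat > tgt.py <<'E'
from h import *
def togo(P):  # world target for TCP -> tool shift mm
    s=manip.get_state();q=s["ee_rot"];Rm=R.from_quat([q[1],q[2],q[3],q[0]]).as_matrix()
    print("pos",s["position"].round(4),"toolz",Rm[:,2].round(3),"head",np.degrees(np.arctan2(Rm[1,0],Rm[0,0])).round(2),"F",s["contact_force"].round(1))
    print("shift mm",(Rm.T@(np.array(P)-s["position"])*1000).round(1))
E
python3 - <<'E'
from tgt import *
v=load("w2");f=lambda X,Y:(315+X/5.5-.4,140+Y/5.5-.4)
t=onz(v,f(225,325),.070);print("tab",t.round(4))
for n,p,z in [("far",(215,105),.034),("near",(198,445),.034),("tl",(203,280),.07),("tr",(255,285),.07),("bl",(192,370),.07),("br",(255,375),.07),("r1",(65,58),.023),("r2",(707,82),.023),("r3",(655,500),.023),("r4",(50,480),.023)]: print(n,onz(v,f(*p),z).round(4))
# clamp in this view
togo([t[0],t[1],.09])
E
```

```text
tab [0.5562 0.2141 0.07  ]
far [0.5199 0.211  0.034 ]
near [0.5915 0.2167 0.034 ]
tl [0.5482 0.209  0.07  ]
tr [0.5482 0.2185 0.07  ]
bl [0.5654 0.2092 0.07  ]
br [0.5651 0.2209 0.07  ]
r1 [0.5145 0.1801 0.023 ]
r2 [0.5054 0.313  0.023 ]
r3 [0.5971 0.3208 0.023 ]
r4 [0.6067 0.1866 0.023 ]
pos [0.558  0.1798 0.1598] toolz [-0.019 -0.024 -1.   ] head 95.73 F [ 0.4 -0.4 -0.2]
shift mm [35.8  3.1 69. ]
```

>>> {"name": "carry_out", "arguments": {"series": [[[18, 1.5, 0], 1.5], [[18, 1.5, 10], 0], [[0, 0, 20], 0], [[0, 0, 20], 0], [[0, 0, 0], 0]], "fingers": 36}}

```text
clock: 2.58
position: [0.5627, 0.2117, 0.1134]
ee_rot: [0.005, 0.684, 0.73, -0.012]
contact_force: [-1.4, -0.0, -0.7]
width: 0.0362
```

```bash
python3 - <<'E'
from tgt import *
togo([.5562,.214,.042])
E
```

```text
pos [0.5627 0.2117 0.1134] toolz [-0.01  -0.025 -1.   ] head 93.73 F [-1.4 -0.  -0.7]
shift mm [ 4.4 -5.5 71.4]
```

>>> {"name": "carry_out", "arguments": {"series": [[[3, -5, 5], 0], [[0, 0, 18], 0], [[0, 0, 18], 0], [[0, 0, 10], 0], [[0, 0, 0], 0]]}}

```text
clock: 3.0
position: [0.5614, 0.2124, 0.0677]
ee_rot: [0.008, 0.685, 0.728, -0.008]
contact_force: [0.4, -0.2, 0.6]
width: 0.0359
```

```bash
python3 - <<'E'
from tgt import *
togo([.5562,.214,.042])
E
```

```text
pos [0.5614 0.2124 0.0677] toolz [ 0.    -0.023 -1.   ] head 93.53 F [ 0.4 -0.2  0.6]
shift mm [ 2.5 -5.  25.6]
```

>>> {"name": "carry_out", "arguments": {"series": [[[1, -5, 10], 0], [[1, -1, 10], 0], [[0, -1, 4], 0], [[0, 0, 0], 0]]}}

```text
clock: 3.33
position: [0.5572, 0.2136, 0.0468]
ee_rot: [0.01, 0.685, 0.728, -0.005]
contact_force: [-1.8, 0.7, -0.2]
width: 0.0362
```

```bash
python3 - <<'E'
from tgt import *
togo([.5562,.214,.042])
v=grab("wrist");cv2.imwrite("pics/w3.png",cv2.resize(v["im"][180:400,180:480],None,fx=2,fy=2))
E
```

```text
pos [0.5572 0.2136 0.0468] toolz [ 0.007 -0.021 -1.   ] head 93.46 F [-1.8  0.7 -0.2]
shift mm [ 0.6 -1.   4.7]
```

View pics/w3.png

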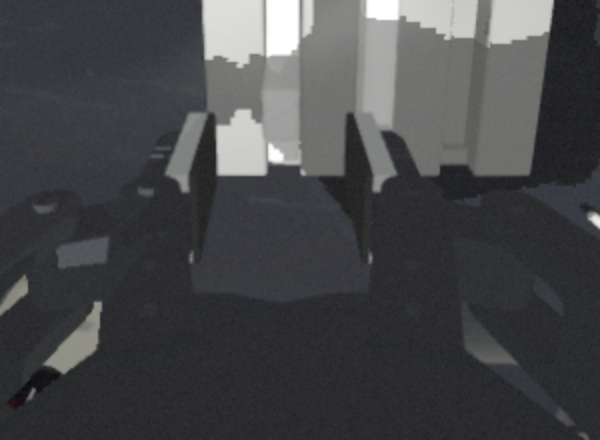

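```bash
python3 - <<'E'
from tgt import *
v=grab("wrist");save(v,"w3")
s=manip.get_state();p=s["position"];q=s["ee_rot"];Rm=R.from_quat([q[1],q[2],q[3],q[0]]).as_matrix()
for P in (p,p+Rm@[0.018,0,0],p+Rm@[.018,0,-.019],[.5562,.214,.07],[.5196,.2115,.034],[.5915,.2167,.034],[.6067,.1866,.023],[.5971,.3208,.023]): print(np.round(P,3),((proj(v,P)-180)*2).round())
print(v["c"])
d=manip.get_image("wrist");print(np.array(d["mount"]).round(4))
E
```

```text
[0.558 0.214 0.047] [[279.  92.]]
[0.557 0.232 0.047] [[331.  92.]]
[0.557 0.232 0.066] [[336. 114.]]
[0.556 0.214 0.07 ] [[279. 113.]]
[0.52  0.212 0.034] [[280. -23.]]
[0.592 0.217 0.034] [[282. 160.]]
[0.607 0.187 0.023] [[209. 175.]]
[0.597 0.321 0.023] [[531. 174.]]
[0.48667344 0.21370103 0.22822244]
[[ 1.000e+00 -3.000e-04 -4.000e-04  4.000e-04]
 [ 4.000e-04  9.612e-01  2.759e-01 -6.970e-02]
 [ 3.000e-04 -2.759e-01  9.612e-01 -1.815e-01]
 [ 0.000e+00  0.000e+00  0.000e+00  1.000e+00]]
```

The tab top projects to (279,113) and shows there between the fingers, so the position is consistent. Now lower the last few mm and grip.

>>> {"name": "carry_out", "arguments": {"series": [[[0, -1, 5], 0], [[0, 0, 0], 0]]}}

```text
clock: 3.65
position: [0.5583, 0.2139, 0.0434]
ee_rot: [0.011, 0.685, 0.728, -0.004]
contact_force: [-0.3, 0.3, 0.0]
width: 0.0364
```

>>> {"name": "carry_out", "arguments": {"series": [[[0, 0, 0], 0], [[0, 0, 0], 0], [[0, 0, 0], 0], [[0, 0, 0], 0], [[0, 0, 0], 0], [[0, 0, 0], 0]], "fingers": 8, "squeeze": 40}}

```text
clock: 4.15
position: [0.559, 0.214, 0.0439]
ee_rot: [0.011, 0.685, 0.728, -0.003]
contact_force: [0.4, 0.6, -0.5]
width: 0.0077
```

```bash
python3 - <<'E'
from tgt import *
v=grab("wrist");save(v,"w4");s=grab("scene");save(s,"s4");d=grab("side");save(d,"d4")
a=cv2.resize(v["im"][180:320,230:410],None,fx=2.2,fy=2.2,interpolation=cv2.INTER_CUBIC)
def crop(w,h):
    c=proj(w,[.557,.23,.03])[0].astype(int);return cv2.resize(w["im"][c[1]-35:c[1]+35,c[0]-45:c[0]+45],(396,308),interpolation=cv2.INTER_CUBIC)
b=np.hstack([crop(s,0),crop(d,0)])
cv2.imwrite("pics/x4.png",np.vstack([np.hstack([a[:290],np.zeros((290,792-a.shape[1],3),np.uint8)]),b]))
E
```

```text
(no output)
```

View pics/x4.png

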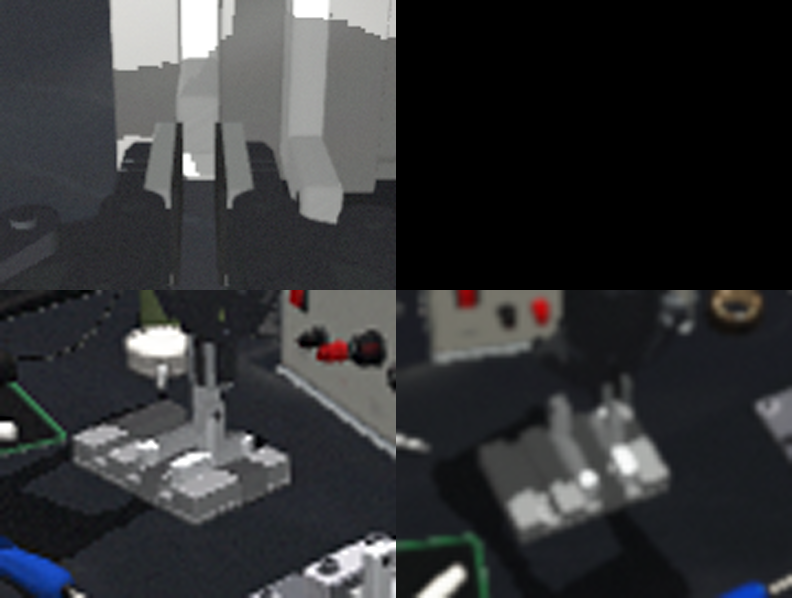

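>>> {"name": "carry_out", "arguments": {"series": [[[0, 0, 0], 0], [[0, 0, 0], 0], [[0, 0, 0], 0], [[0, 0, 0], 0]], "fingers": 0}}

```text
clock: 4.63
position: [0.5589, 0.214, 0.0439]
ee_rot: [0.011, 0.685, 0.728, -0.003]
contact_force: [0.8, -0.2, -0.2]
width: -0.0002
```

```bash
python3 - <<'E'
from tgt import *
v=grab("wrist");save(v,"w5")
cv2.imwrite("pics/x5.png",cv2.resize(v["im"][190:290,260:380],None,fx=5,fy=5,interpolation=cv2.INTER_CUBIC))
togo([.5562,.214,.042])
E
```

```text
pos [0.5589 0.214  0.0439] toolz [ 0.012 -0.02  -1.   ] head 93.45 F [-0.5  0.9 -0.1]
shift mm [ 0.2 -2.8  1.9]
```

View pics/x5.png

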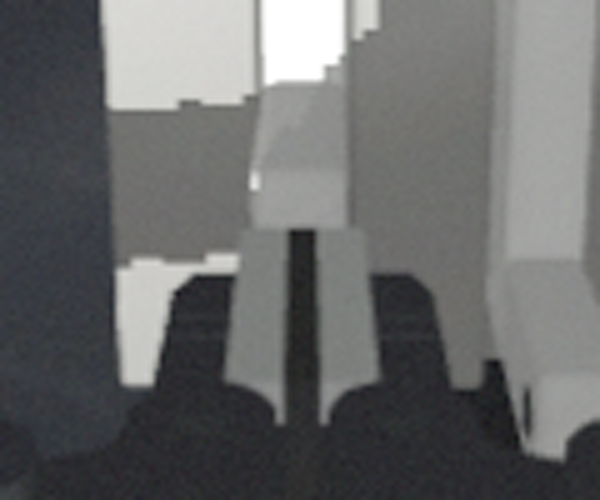

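```bash
python3 - <<'E'
from tgt import *
v=load("w5");f=lambda X,Y:(260+X/5-.4,190+Y/5-.4)
for n,p,z in [("tabtopnear",(303,168),.07),("tabtopfar?",(303,228),.07),("tabfoot near",(300,82),.034),("rackcorner",(122,388),.023),("rackR",(480,388),.023)]: print(n,onz(v,f(*p),z).round(4))
s=load("s4");d=load("d4")
for w in(s,d): print(proj(w,[.5562,.214,.07]),proj(w,[.558,.214,.044]), w["im"].shape)
for w,n in((s,"s"),(d,"d")):
    c=proj(w,[.5562,.214,.05])[0].astype(int);print(c)
E
```

```text
tabtopnear [0.547  0.2143 0.07  ]
tabtopfar? [0.5548 0.2148 0.07  ]
tabfoot near [0.5477 0.2132 0.034 ]
rackcorner [0.6061 0.187  0.023 ]
rackR [0.6018 0.2458 0.023 ]
[[327.95330022 190.21921296]] [[328.51374525 197.64536081]] (400, 640, 3)
[[326.50297645 186.55208036]] [[326.26757704 190.68004101]] (400, 640, 3)
[328 196]
[326 190]
```

```bash
python3 - <<'E'
from tgt import *
out=[]
s=manip.get_state();p=s["position"];q=s["ee_rot"];Rm=R.from_quat([q[1],q[2],q[3],q[0]]).as_matrix()
for n in("scene","side"):
    w=grab(n);c=proj(w,[.5562,.214,.07])[0];x0,y0=int(c[0])-25,int(c[1])-35
    im=cv2.resize(w["im"][y0:y0+60,x0:x0+50],None,fx=8,fy=8,interpolation=cv2.INTER_CUBIC)
    g=cv2.convertScaleAbs(im,alpha=1.6,beta=10)
    for P,col in((p,(0,0,255)),(p-Rm[:,2]*.04,(0,255,0)),([.5562,.214,.07],(255,0,0))):
        a=(proj(w,P)[0]-[x0,y0]+.5)*8;cv2.circle(g,tuple(a.astype(int).tolist()),4,col,-1)
    out.append(g)
cv2.imwrite("pics/x6.png",np.hstack(out))
E
```

```text
(no output)
```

View pics/x6.png

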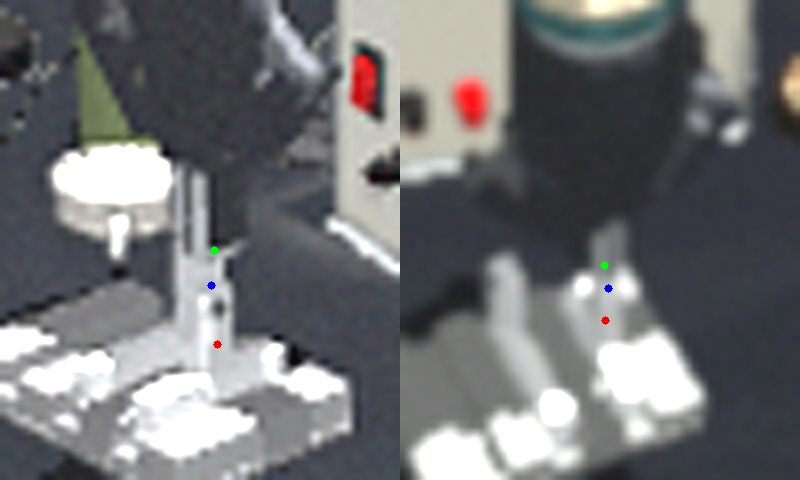

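The tips seem to end above the tab, near the green mark (about 40 mm behind the reported TCP). That disagrees with the interface text, so I'll check by touch: come down gently with closed fingers onto the tab top, which is at z 0.070.

>>> {"name": "carry_out", "arguments": {"series": [[[0, -2.5, 3], 0], [[0, 0, 3], 0], [[0, 0, 0], 0]]}}

```text
clock: 5.03
position: [0.5563, 0.2138, 0.0374]
ee_rot: [0.011, 0.685, 0.728, -0.003]
contact_force: [-0.6, 0.2, -0.5]
width: -0.0003
```

>>> {"name": "carry_out", "arguments": {"series": [[[0, -1, 3], 0], [[0, 0, 2], 0], [[0, 0, 0], 0]]}}

```text
clock: 5.28
position: [0.5548, 0.2135, 0.0315]
ee_rot: [0.011, 0.685, 0.728, -0.003]
contact_force: [-0.4, -0.5, -0.9]
width: -0.0002
```

>>> {"name": "carry_out", "arguments": {"series": [[[0, 0, 2], 0], [[0, 0, 2], 0], [[0, 0, 0], 0]]}}

```text
clock: 5.53
position: [0.5553, 0.2142, 0.0317]
ee_rot: [0.011, 0.686, 0.728, -0.002]
contact_force: [-0.4, 0.2, -0.2]
width: 0.0001
```

>>> {"name": "carry_out", "arguments": {"series": [[[0, 0, 1.5], 0], [[0, 0, 1.5], 0], [[0, 0, 0], 0]]}}

```text
clock: 5.78
position: [0.5562, 0.2147, 0.0313]
ee_rot: [0.012, 0.686, 0.728, -0.001]
contact_force: [-0.2, -0.0, 0.6]
width: 0.0002
```

>>> {"name": "carry_out", "arguments": {"series": [[[0, 0, 3], 0]]}}

```text
clock: 5.87
position: [0.5567, 0.215, 0.0307]
ee_rot: [0.012, 0.686, 0.728, -0.0]
contact_force: [-7.9, -0.3, 33.1]
width: 0.0001
```

>>> {"name": "carry_out", "arguments": {"series": [[[0, 0, 3], 0]]}}

```text
clock: 5.95
position: [0.5568, 0.2153, 0.0307]
ee_rot: [0.012, 0.686, 0.728, 0.001]
contact_force: [-8.1, -1.0, 27.1]
width: -0.0003
```

Contact came at a reported z of 0.031 with 30 N, and the tab top is at 0.070. So the real finger ends sit about 39 mm behind the reported TCP, as the pictures suggested; I'll use true tip z = reported z + 0.039. Now open, straddle the tab and grip with the tip at about 0.050.

>>> {"name": "carry_out", "arguments": {"series": [[[0, 0, -12], 0], [[0, 0, -4], 0], [[0, 0, 0], 0], [[0, 0, 0], 0], [[0, 0, 0], 0]], "fingers": 36}}

```text
clock: 6.37
position: [0.5564, 0.2154, 0.0463]
ee_rot: [0.012, 0.686, 0.728, 0.001]
contact_force: [-0.2, 0.7, -0.1]
width: 0.0359
```

```bash
python3 - <<'E'
from tgt import *
togo([.5562,.214,.012])
E
```

```text
pos [0.5564 0.2154 0.0463] toolz [ 0.019 -0.016 -1.   ] head 93.41 F [-0.2  0.7 -0.1]
shift mm [-0.8 -0.9 34.3]
```

>>> {"name": "carry_out", "arguments": {"series": [[[-1, -2, 10], 0], [[0, -1, 10], 0], [[0, -1, 8], 0], [[0, 0, 6], 0], [[0, 0, 0], 0]]}}

```text
clock: 6.78
position: [0.5514, 0.2129, 0.0063]
ee_rot: [0.011, 0.686, 0.728, -0.002]
contact_force: [-0.5, 0.7, 0.3]
width: 0.036
```

>>> {"name": "carry_out", "arguments": {"series": [[[0, 0, 0], 0], [[0, 0, 0], 0], [[0, 0, 0], 0], [[0, 0, 0], 0], [[0, 0, 0], 0], [[0, 0, 0], 0]], "fingers": 0, "squeeze": 40}}

```text
clock: 7.28
position: [0.5515, 0.2131, 0.0057]
ee_rot: [0.011, 0.686, 0.728, -0.002]
contact_force: [0.9, -0.2, -0.8]
width: 0.0109
```

The grip holds at width 10.9 mm. Lift straight up and look at the numbers.

>>> {"name": "carry_out", "arguments": {"series": [[[0, 0, -10], 0], [[0, 0, -20], 0], [[0, 0, -20], 0], [[0, 0, -20], 0], [[0, 0, -20], 0], [[0, 0, -5], 0], [[0, 0, 0], 0]]}}

```text
clock: 7.87
position: [0.5494, 0.2145, 0.1078]
ee_rot: [0.011, 0.686, 0.728, -0.002]
contact_force: [0.4, -0.7, -1.3]
width: 0.011
```

>>> {"name": "carry_out", "arguments": {"series": [[[-30, -5, 0], 0], [[-35, -6, 0], -1], [[-35, -6, 0], -1], [[-35, -6, 0], 0], [[-35, -6, 0], 0], [[-30, -6, 0], 0], [[-15, -5, 0], 0], [[0, 0, 0], 0], [[0, 0, 0], 0]]}}

```text
clock: 8.62
position: [0.523, -0.0099, 0.105]
ee_rot: [0.008, 0.671, 0.742, -0.004]
contact_force: [-0.2, 0.3, -0.8]
width: 0.0109
```

```bash
python3 - <<'E'
from tgt import *
togo([.5245,-.032,.10])
print(manip.get_state()["width"])
v=grab("wrist");save(v,"w7")
cv2.imwrite("pics/w7.png",v["im"])
cv2.imwrite("pics/w7c.png",cv2.resize(v["im"][80:360,130:510],None,fx=2.1,fy=2.1,interpolation=cv2.INTER_CUBIC))
E
```

```text
pos [ 0.523  -0.0099  0.105 ] toolz [ 0.007 -0.016 -1.   ] head 95.76 F [-0.2  0.3 -0.8]
shift mm [-22.   -0.8   5.4]
0.01089030633556132
```

View pics/w7c.png

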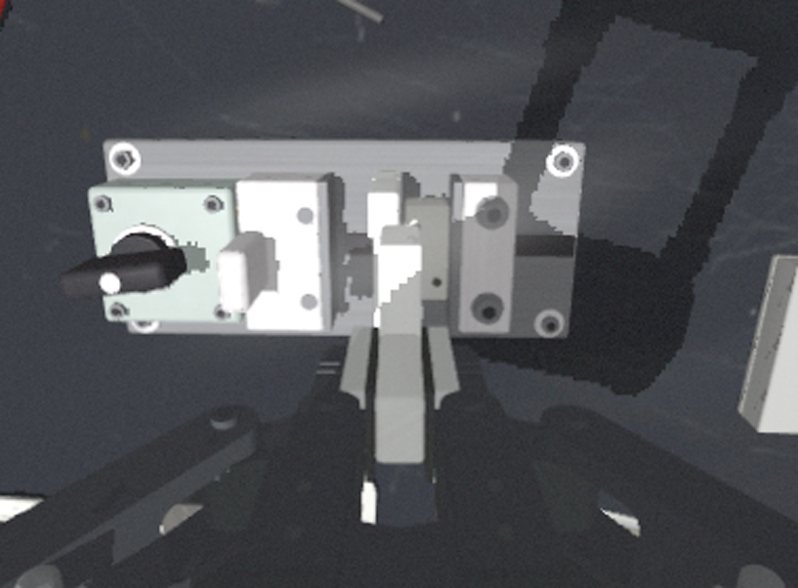

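```bash
python3 - <<'E'
from tgt import *
v=load("w7");f=lambda X,Y:(130+X/2.1-.25,80+Y/2.1-.25)
for n,p,z in [("jawT",(321,178),.04),("jawB",(323,328),.04),("jawfootT",(343,190),.012),("tabA l",(368,200),.076),("tabA r",(402,200),.076),("tabA top",(385,178),.076),("blkLT",(407,200),.032),("blkRT",(448,198),.032),("blkRB",(446,298),.032),("anvLT",(453,180),.04),("anvLB",(458,330),.04),("b1",(103,140),.012),("b2",(584,143),.012),("b3",(568,337),.012),("pushtab",(233,278),.074),("knob tip",(110,282),.077),("knob end2",(180,262),.077),("heldblade end",(400,228),.139-.006),("heldL",(380,260),.133),("heldR",(421,260),.133)]:
    print(n,onz(v,f(*p),z).round(4))
E
```

```text
jawT [ 0.4938 -0.0473  0.04  ]
jawB [ 0.5629 -0.0421  0.04  ]
jawfootT [ 0.5032 -0.0403  0.012 ]
tabA l [ 0.4941 -0.0246  0.076 ]
tabA r [ 0.4928 -0.0122  0.076 ]
tabA top [ 0.4853 -0.0192  0.076 ]
blkLT [ 0.501  -0.0097  0.032 ]
blkRT [0.4982 0.0083 0.032 ]
blkRB [0.5452 0.0132 0.032 ]
anvLT [0.4889 0.0088 0.04  ]
anvLB [0.5572 0.0197 0.04  ]
b1 [ 0.4906 -0.1561  0.012 ]
b2 [0.4694 0.0699 0.012 ]
b3 [0.5671 0.0802 0.012 ]
pushtab [ 0.5305 -0.0744  0.074 ]
knob tip [ 0.5362 -0.1218  0.077 ]
knob end2 [ 0.5251 -0.0941  0.077 ]
heldblade end [ 0.4895 -0.0123  0.133 ]
heldL [ 0.4991 -0.0169  0.133 ]
heldR [ 0.498  -0.0057  0.133 ]
```

>>> {"name": "carry_out", "arguments": {"series": [[[-12, 4, 0], 0], [[-12, 0, 5], 0], [[0, 0, 10], 0], [[0, 0, 5], 0], [[0, 0, 0], 0], [[0, 0, 0], 0]]}}

```text
clock: 9.17
position: [0.5318, -0.0327, 0.0828]
ee_rot: [0.008, 0.668, 0.744, -0.004]
contact_force: [0.4, 0.2, -1.3]
width: 0.0113
```

```bash
python3 - <<'E'
from tgt import *
togo([.527,-.034,.013])
E
```

```text
pos [ 0.5318 -0.0327  0.0828] toolz [ 0.006 -0.016 -1.   ] head 96.22 F [ 0.4  0.2 -1.3]
shift mm [ 0.4 -5.2 69.8]
```

>>> {"name": "carry_out", "arguments": {"series": [[[0, -3, 6], 1], [[0, -1, 8], 0], [[0, 0, 8], 0], [[0, 0, 8], 0], [[0, 0, 0], 0]]}}

```text
clock: 9.58
position: [0.528, -0.033, 0.0504]
ee_rot: [0.008, 0.674, 0.739, -0.003]
contact_force: [-0.5, 1.0, -2.0]
width: 0.0108
```

```bash
python3 - <<'E'
from tgt import *
togo([.527,-.034,.013])
E
```

```text
pos [ 0.528  -0.033   0.0504] toolz [ 0.007 -0.016 -1.   ] head 95.22 F [-0.5  1.  -2. ]
shift mm [-0.3 -1.3 37.4]
```

>>> {"name": "carry_out", "arguments": {"series": [[[-0.5, -1, 8], 0], [[0, 0, 8], 0], [[0, 0, 0], 0]]}}

```text
clock: 9.83
position: [0.5268, -0.0337, 0.0324]
ee_rot: [0.008, 0.674, 0.739, -0.004]
contact_force: [-0.2, -0.5, -1.5]
width: 0.0112
```

>>> {"name": "carry_out", "arguments": {"series": [[[0, 0, 6], 0], [[0, 0, 6], 0], [[0, 0, 4], 0], [[0, 0, 0], 0]]}}

```text
clock: 10.17
position: [0.5271, -0.0341, 0.0144]
ee_rot: [0.008, 0.674, 0.739, -0.004]
contact_force: [0.2, 0.9, -1.0]
width: 0.0109
```

```bash
python3 - <<'E'
from tgt import *
togo([.527,-.034,.0125])
E
```

```text
pos [ 0.5271 -0.0341  0.0144] toolz [ 0.007 -0.016 -1.   ] head 95.23 F [ 0.2  0.9 -1. ]
shift mm [ 0.2 -0.1  1.9]
```

>>> {"name": "carry_out", "arguments": {"series": [[[0, 0, 2], 0], [[0, 0, 1.5], 0]]}}

```text
clock: 10.33
position: [0.5271, -0.0342, 0.011]
ee_rot: [0.008, 0.674, 0.739, -0.004]
contact_force: [-5.1, 0.6, 16.6]
width: 0.0106
```

>>> {"name": "carry_out", "arguments": {"series": [[[0, 0, 0], 0], [[0, 0, 0], 0], [[0, 0, 0], 0], [[0, 0, 0], 0]], "fingers": 28}}

```text
clock: 10.67
position: [0.5284, -0.0345, 0.012]
ee_rot: [0.009, 0.674, 0.739, -0.003]
contact_force: [0.0, -0.3, -0.2]
width: 0.0279
```

plate_b touched down at the base (16 N) and is released. Lift clear and turn the gripper towards the knob bar's direction.

>>> {"name": "carry_out", "arguments": {"series": [[[0, 0, -10], 0], [[0, 0, -25], 0], [[0, 0, -30], 0], [[0, 0, -30], 0], [[-30, 0, -10], 7], [[-20, 0, 0], 7], [[0, 0, 0], 7], [[0, 0, 0], 7], [[0, 0, 0], 7], [[0, 0, 0], 7]]}}

```text
clock: 11.5
position: [0.5317, -0.0852, 0.132]
ee_rot: [0.013, 0.897, 0.441, 0.004]
contact_force: [-0.4, 0.2, -0.1]
width: 0.0282
```

>>> {"name": "carry_out", "arguments": {"series": [[[0, 0, 0], 7], [[0, 0, 0], 7], [[0, 0, 0], 7], [[0, 0, 0], 7], [[0, 0, 0], 7], [[0, 0, 0], 7], [[0, 0, 0], 0], [[0, 0, 0], 0]], "fingers": 50}}

```text
clock: 12.17
position: [0.5327, -0.0857, 0.1397]
ee_rot: [0.012, 0.996, 0.082, 0.012]
contact_force: [0.7, -0.0, 0.3]
width: 0.05
```

```bash
python3 - <<'E'
from tgt import *
togo([.5325,-.108,.10])
v=grab("wrist");save(v,"w8")
cv2.imwrite("pics/w8.png",cv2.resize(v["im"][60:360,200:500],None,fx=2,fy=2,interpolation=cv2.INTER_CUBIC))
E
```

```text
pos [ 0.5327 -0.0857  0.1397] toolz [ 0.026 -0.022 -0.999] head 9.44 F [ 0.7 -0.   0.3]
shift mm [-4.7 20.9 40.2]
```

View pics/w8.png

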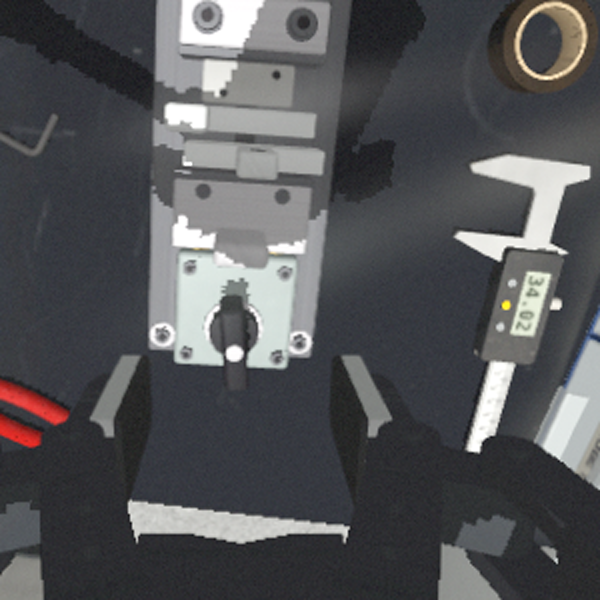

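plate_b stands in the gap parallel to plate_a, at (255,158) px. The knob bar runs from (233,297) to (235,388), in line with the tool's y, so no more turning is needed before gripping.

```bash
python3 - <<'E'
from tgt import *
v=load("w8");f=lambda X,Y:(200+X/2-.25,60+Y/2-.25)
for n,p,z in [("e1",(234,300),.077),("e2",(236,388),.077),("dot",(234,352),.077),("disc",(231,330),.048),("hL",(176,250),.04),("hR",(297,256),.04),("hBL",(176,366),.04),("hBR",(291,368),.04),("jawfront L",(175,178),.04),("jawfront R",(311,185),.04),("pushtabfar",(240,231),.04),("pushtop",(242,254),.074)]: print(n,onz(v,f(*p),z).round(4))
togo([.534,-.107,.06])
E
```

```text
e1 [ 0.533  -0.0955  0.077 ]
e2 [ 0.5412 -0.1403  0.077 ]
dot [ 0.5372 -0.1215  0.077 ]
disc [ 0.5361 -0.1222  0.048 ]
hL [ 0.5014 -0.0857  0.04  ]
hR [ 0.5642 -0.0789  0.04  ]
hBL [ 0.5099 -0.1514  0.04  ]
hBR [ 0.5734 -0.1428  0.04  ]
jawfront L [ 0.4961 -0.049   0.04  ]
jawfront R [ 0.564  -0.0415  0.04  ]
pushtabfar [ 0.5326 -0.0705  0.04  ]
pushtop [ 0.5332 -0.0739  0.074 ]
pos [ 0.5328 -0.0858  0.1398] toolz [ 0.027 -0.022 -0.999] head 9.43 F [ 0.9  0.2 -0.2]
shift mm [-4.1 19.1 80.3]
```

>>> {"name": "carry_out", "arguments": {"series": [[[0, 16, 20], 0.5], [[0, 17, 20], 0], [[0, 0, 15], 0], [[0, 0, 0], 0]], "fingers": 40}}

```text
clock: 12.55
position: [0.542, -0.1206, 0.0873]
ee_rot: [0.013, 0.996, 0.083, 0.016]
contact_force: [-0.1, 0.7, 0.4]
width: 0.0401
```

```bash
python3 - <<'E'
from tgt import *
togo([.537,-.1185,.018])
E
```

```text
pos [ 0.542  -0.1206  0.0873] toolz [ 0.033 -0.024 -0.999] head 9.58 F [-0.1  0.7  0.4]
shift mm [-6.6 -4.9 69.1]
```

>>> {"name": "carry_out", "arguments": {"series": [[[-6, -3, 12], 0], [[0, 0, 14], 0], [[0, 0, 14], 0], [[0, 0, 0], 0]]}}

```text
clock: 12.88
position: [0.5382, -0.12, 0.0486]
ee_rot: [0.014, 0.996, 0.087, 0.017]
contact_force: [-0.5, -0.4, 0.4]
width: 0.0401
```

```bash
python3 - <<'E'
from tgt import *
togo([.537,-.1185,.018])
E
```

```text
pos [ 0.5382 -0.12    0.0486] toolz [ 0.036 -0.025 -0.999] head 9.97 F [-0.5 -0.4  0.4]
shift mm [-1.9 -2.6 30.5]
```

>>> {"name": "carry_out", "arguments": {"series": [[[-2, -2, 10], 0], [[0, 0, 10], 0], [[0, 0, 8], 0], [[0, 0, 0], 0]]}}

```text
clock: 13.22
position: [0.5397, -0.1192, 0.0231]
ee_rot: [0.015, 0.996, 0.089, 0.02]
contact_force: [-0.6, 0.3, -0.1]
width: 0.0401
```

>>> {"name": "carry_out", "arguments": {"series": [[[0, 0, 0], 0], [[0, 0, 0], 0], [[0, 0, 0], 0], [[0, 0, 0], 0], [[0, 0, 0], 0], [[0, 0, 0], 0]], "fingers": 0, "squeeze": 30}}

```text
clock: 13.72
position: [0.5381, -0.1194, 0.0238]
ee_rot: [0.015, 0.996, 0.09, 0.018]
contact_force: [0.4, -0.7, -1.7]
width: 0.0113
```

```bash
python3 - <<'E'
from tgt import *
togo([.537,-.1185,.018])
E
```

```text
pos [ 0.5381 -0.1194  0.0238] toolz [ 0.038 -0.026 -0.999] head 10.33 F [ 0.4 -0.7 -1.7]
shift mm [-1.1 -1.2  5.8]
```

>>> {"name": "carry_out", "arguments": {"series": [[[0, 0, 0], -6.5], [[0, 0, 0], -6.5], [[0, 0, 0], -6.5], [[0, 0, 0], -6.5]]}}

```text
clock: 14.05
position: [0.5358, -0.1202, 0.0238]
ee_rot: [0.018, 0.947, 0.321, 0.011]
contact_force: [-1.9, -1.8, -1.5]
width: 0.0114
```

```bash
python3 - <<'E'
from tgt import *
togo([.538,-.1194,.0238]);print(manip.get_state()["moment"])
E
```

```text
pos [ 0.5358 -0.1202  0.0238] toolz [ 0.033 -0.028 -0.999] head 37.41 F [-1.9 -1.8 -1.5]
shift mm [2.3 0.7 0. ]
[-0.11672338  0.3011975  -0.16586284]
```

Turning cleanly with small forces; continue.

>>> {"name": "carry_out", "arguments": {"series": [[[1, 0, 0], -6.5], [[0, 0, 0], -6.5], [[0, 0, 0], -6.5], [[0, 0, 0], -6.5]]}}

```text
clock: 14.38
position: [0.534, -0.1222, 0.0239]
ee_rot: [0.021, 0.844, 0.536, 0.004]
contact_force: [-2.2, -3.6, -0.6]
width: 0.0111
```

>>> {"name": "carry_out", "arguments": {"series": [[[0, 0, 0], -6.5], [[0, 0, 0], -6.5], [[0, 0, 0], -6.5], [[0, 0, 0], -6.5], [[0, 0, 0], 0]]}}

```text
clock: 14.8
position: [0.5333, -0.1249, 0.024]
ee_rot: [0.022, 0.693, 0.72, -0.003]
contact_force: [-1.6, -1.5, 1.4]
width: 0.0112
```

```bash
python3 - <<'E'
from tgt import *
togo([.538,-.1194,.0238]);print(manip.get_state()["moment"],manip.get_state()["qpos"])
E
```

```text
pos [ 0.5333 -0.1249  0.024 ] toolz [ 0.027 -0.034 -0.999] head 92.19 F [-1.6 -1.5  1.4]
shift mm [5.3 4.9 0.2]
[0.25653513 0.1945764  0.02919956] [-0.33990392  0.36589185  1.83685943 -0.02935891  0.90172482 -1.93153786]
```

The knob is now at about 92.2° − 5.4° = 1.5 rad. Release it, lift, and move over the jaw's push tab at about (0.533, −0.077).

>>> {"name": "carry_out", "arguments": {"series": [[[0, 0, 0], 0], [[0, 0, 0], 0], [[0, 0, 0], 0], [[0, 0, -10], 0], [[0, 0, -20], 0], [[0, 0, -25], 0], [[0, 0, -10], -3], [[0, 0, 0], 0]], "fingers": 34}}

```text
clock: 15.47
position: [0.5344, -0.1222, 0.0953]
ee_rot: [0.024, 0.678, 0.735, -0.001]
contact_force: [0.8, 1.1, 0.9]
width: 0.034
```

>>> {"name": "carry_out", "arguments": {"series": [[[20, 0, 0], 0], [[20, 0, 0], 0], [[0, 0, 0], 0], [[0, 0, 0], 0]]}}

```text
clock: 15.8
position: [0.5335, -0.0821, 0.0967]
ee_rot: [0.027, 0.681, 0.732, 0.0]
contact_force: [0.6, -0.3, -0.2]
width: 0.034
```

```bash
python3 - <<'E'
from tgt import *
togo([.533,-.077,.013])
v=grab("wrist");save(v,"w9")
cv2.imwrite("pics/w9.png",cv2.resize(v["im"][60:320,140:500],None,fx=2.2,fy=2.2,interpolation=cv2.INTER_CUBIC))
E
```

```text
pos [ 0.5335 -0.0821  0.0967] toolz [ 0.041 -0.037 -0.998] head 94.14 F [ 0.6 -0.3 -0.2]
shift mm [ 8.5 -3.3 83.4]
```

View pics/w9.png

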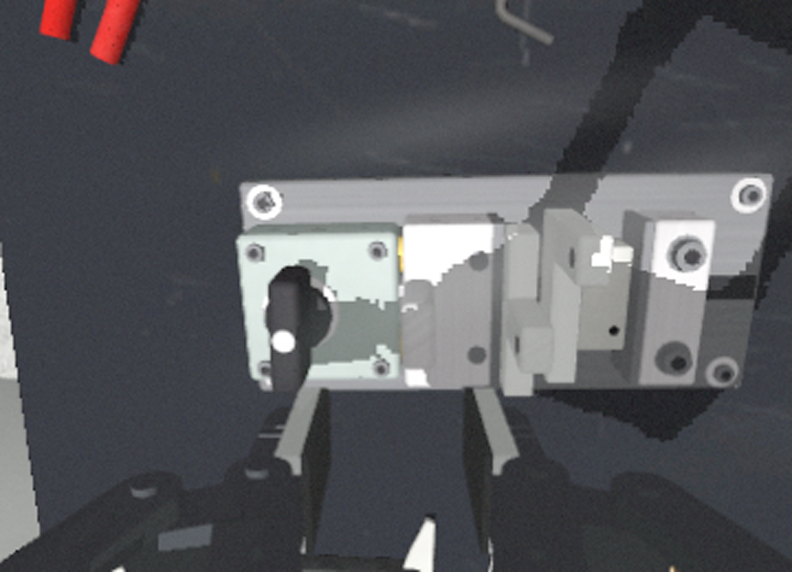

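```bash
python3 - <<'E'
from tgt import *
v=load("w9");f=lambda X,Y:(140+X/2.2-.25,60+Y/2.2-.25)
for n,p,z in [("tabL",(404,345),.074),("tabR",(437,345),.074),("tabend",(420,370),.074),("jawfront",(490,300),.04),("platebL",(502,260),.04),("platebR",(535,260),.04),("platebtop",(520,225),.04),("platebbot",(517,395),.04),("blkL",(580,300),.032),("plateaR",(578,330),.04),("knobbar",(286,300),.077)]: print(n,onz(v,f(*p),z).round(4))
E
```

```text
tabL [ 0.5355 -0.0799  0.074 ]
tabR [ 0.5345 -0.0682  0.074 ]
tabend [ 0.5446 -0.0734  0.074 ]
jawfront [ 0.5264 -0.0468  0.04  ]
platebL [ 0.5096 -0.044   0.04  ]
platebR [ 0.5086 -0.0311  0.04  ]
platebtop [ 0.4953 -0.0388  0.04  ]
platebbot [ 0.5674 -0.0303  0.04  ]
blkL [ 0.5257 -0.0085  0.032 ]
plateaR [ 0.5361 -0.0095  0.04  ]
knobbar [ 0.5213 -0.1217  0.077 ]
```

>>> {"name": "carry_out", "arguments": {"series": [[[4, -2, 12], 0], [[2, -1, 15], 0], [[0, -1, 15], 0], [[0, 0, 0], 0]]}}

```text
clock: 16.18
position: [0.5322, -0.0806, 0.0538]
ee_rot: [0.029, 0.682, 0.731, 0.001]
contact_force: [-0.7, 1.5, 0.1]
width: 0.0343
```

```bash
python3 - <<'E'
from tgt import *
togo([.534,-.0775,.013])
E
```

```text
pos [ 0.5322 -0.0806  0.0538] toolz [ 0.044 -0.039 -0.998] head 93.91 F [-0.7  1.5  0.1]
shift mm [ 4.6  0.3 40.7]
```

>>> {"name": "carry_out", "arguments": {"series": [[[4, 0, 10], 0], [[0, 0, 12], 0], [[0, 0, 10], 0], [[0, 0, 4], 0], [[0, 0, 0], 0]]}}

```text
clock: 16.6
position: [0.5353, -0.0813, 0.0172]
ee_rot: [0.03, 0.684, 0.729, 0.001]
contact_force: [0.2, 0.1, 0.4]
width: 0.0341
```

>>> {"name": "carry_out", "arguments": {"series": [[[0, 0, 0], 0], [[0, 0, 0], 0], [[0, 0, 0], 0], [[0, 0, 0], 0], [[0, 0, 0], 0], [[0, 0, 0], 0]], "fingers": 0, "squeeze": 25}}

```text
clock: 17.1
position: [0.5351, -0.077, 0.0174]
ee_rot: [0.027, 0.685, 0.728, 0.003]
contact_force: [0.6, -1.2, -5.1]
width: 0.0116
```

```bash
python3 - <<'E'
from tgt import *
togo([.534,-.0775,.013])
E
```

```text
pos [ 0.5351 -0.077   0.0174] toolz [ 0.044 -0.032 -0.999] head 93.52 F [ 0.6 -1.2 -5.1]
shift mm [-0.3 -1.3  4.4]
```

The tab is pinched. Push the jaw along its slide.

>>> {"name": "carry_out", "arguments": {"series": [[[3, 0, 0], -0.5], [[3, 0, 0], -0.5], [[3, 0, 0], 0]]}}

```text
clock: 17.35
position: [0.5344, -0.0696, 0.0174]
ee_rot: [0.028, 0.678, 0.735, 0.002]
contact_force: [-1.0, -1.9, -2.8]
width: 0.0118
```

>>> {"name": "carry_out", "arguments": {"series": [[[2, 0, 0], 0], [[2, 0, 0], 0]]}}

```text
clock: 17.52
position: [0.5341, -0.0673, 0.0175]
ee_rot: [0.029, 0.677, 0.735, 0.001]
contact_force: [-0.8, -11.5, -5.8]
width: 0.012
```

>>> {"name": "carry_out", "arguments": {"series": [[[2, 0, 0], 0]]}}

```text
clock: 17.6
position: [0.5341, -0.0675, 0.0175]
ee_rot: [0.031, 0.676, 0.736, -0.001]
contact_force: [-0.1, -11.7, -5.8]
width: 0.0116
```

>>> {"name": "carry_out", "arguments": {"series": [[[1.5, 0, 0], 0]]}}

```text
clock: 17.68
position: [0.5341, -0.0677, 0.0175]
ee_rot: [0.032, 0.676, 0.736, -0.002]
contact_force: [0.7, -6.9, -4.4]
width: 0.012
```

>>> {"name": "carry_out", "arguments": {"series": [[[1.5, 0, 0], 0], [[1.5, 0, 0], 0]]}}

```text
clock: 17.85
position: [0.5342, -0.068, 0.0175]
ee_rot: [0.034, 0.675, 0.737, -0.004]
contact_force: [0.0, -9.1, -3.9]
width: 0.0116
```

>>> {"name": "carry_out", "arguments": {"series": [[[2.2, 0, 0], 0]]}}

```text
clock: 17.93
position: [0.5342, -0.0681, 0.0175]
ee_rot: [0.036, 0.675, 0.737, -0.005]
contact_force: [-0.7, -12.2, -4.6]
width: 0.0117
```

```bash
python3 - <<'E'
from tgt import *
v=grab("wrist");save(v,"w10")
for n in("scene","side"): grab(n)
s=manip.get_state();print(s["contact_force"],s["position"])
s=manip.get_state();togo([0,0,0])
cv2.imwrite("pics/w10.png",cv2.resize(v["im"][60:320,160:500],None,fx=2.3,fy=2.3,interpolation=cv2.INTER_CUBIC))
E
```

```text
[  0.47776734 -10.25989949  -4.98738999] [ 0.53416764 -0.06811774  0.01756407]
pos [ 0.5342 -0.0681  0.0176] toolz [ 0.046 -0.056 -0.997] head 95.0 F [  0.5 -10.3  -5. ]
shift mm [ 115.2 -526.2  -10.6]
```

No more pictures can be viewed, so I'll check the stack by intensity profiles along the clamp axis, before (w9) and now (w10).

```bash
python3 - <<'E'
from tgt import *
a=.094
for n in("w9","w10"):
    v=load(n);g=cv2.cvtColor(v["im"],cv2.COLOR_BGR2GRAY)
    for xo in(-.022,-.014,.03):
        ys=np.arange(-.055,.030,.002)
        P=[[.530+xo*1-a*(y+.035),y+xo*a,.040] for y in ys]
        m=proj(v,P).astype(np.float32)
        print(n,xo,cv2.remap(g,m[None,:,0],m[None,:,1],cv2.INTER_LINEAR)[0].tolist(), m[0].round(),m[-1].round())
E
```

```text
w9 -0.022 [144, 115, 117, 119, 152, 126, 121, 152, 174, 180, 182, 182, 180, 178, 140, 159, 159, 156, 155, 152, 98, 155, 171, 176, 240, 255, 255, 255, 246, 249, 244, 240, 144, 96, 162, 171, 217, 251, 243, 172, 96, 171, 103] [353. 177.] [451. 176.]
w9 -0.014 [162, 166, 165, 164, 163, 126, 123, 151, 174, 182, 182, 181, 181, 179, 119, 159, 156, 176, 180, 180, 156, 155, 170, 172, 173, 171, 172, 172, 156, 156, 154, 150, 101, 85, 94, 97, 140, 219, 240, 249, 255, 255, 253] [353. 186.] [450. 185.]
w9 0.03 [157, 156, 158, 158, 156, 94, 92, 141, 172, 180, 181, 179, 181, 179, 109, 96, 112, 175, 181, 181, 180, 180, 175, 92, 91, 93, 93, 94, 92, 92, 91, 92, 91, 80, 89, 95, 139, 155, 154, 156, 155, 156, 155] [352. 232.] [444. 231.]
w10 -0.022 [193, 193, 192, 191, 190, 157, 132, 130, 128, 181, 124, 124, 195, 208, 210, 209, 209, 207, 179, 176, 177, 177, 82, 180, 200, 206, 204, 203, 203, 202, 208, 183, 112, 97, 111, 117, 172, 184, 202, 196, 101, 189, 198] [339. 205.] [483. 207.]
w10 -0.014 [187, 189, 187, 187, 186, 187, 188, 187, 188, 184, 116, 119, 195, 208, 210, 209, 209, 209, 201, 209, 208, 178, 106, 180, 198, 202, 199, 199, 202, 201, 201, 180, 109, 98, 112, 118, 172, 184, 181, 184, 184, 185, 182] [339. 218.] [481. 220.]
w10 0.03 [69, 66, 65, 66, 66, 63, 67, 64, 66, 67, 64, 63, 67, 65, 80, 98, 97, 65, 67, 66, 71, 71, 73, 71, 61, 67, 66, 66, 62, 47, 48, 49, 50, 88, 111, 118, 166, 184, 182, 184, 184, 185, 179] [338. 280.] [468. 283.]
```

```bash
python3 - <<'E'
from tgt import *
v=load("w10");g=cv2.cvtColor(v["im"],cv2.COLOR_BGR2GRAY)
print("tabB upright top corners",proj(v,[[.521,-.033,.076],[.539,-.031,.076],[.521,-.021,.076],[.539,-.019,.076]]).round().tolist(), "push tab top",proj(v,[[.52,-.062,.074],[.546,-.060,.074]]).round().tolist(),"TCP tip",proj(v,[.5325,-.066,.056]).round())
print("     "+" ".join(f"{x:3d}" for x in range(340,484,4)))
for y in range(192,330,4): print(y,g[y,340:484:4].tolist())
E
```

```text
tabB upright top corners [[387.0, 256.0], [384.0, 288.0], [411.0, 258.0], [408.0, 290.0]] push tab top [[327.0, 246.0], [326.0, 291.0]] TCP tip [[319. 250.]]
     340 344 348 352 356 360 364 368 372 376 380 384 388 392 396 400 404 408 412 416 420 424 428 432 436 440 444 448 452 456 460 464 468 472 476 480
192 [255, 255, 255, 255, 255, 255, 255, 191, 167, 144, 183, 209, 210, 209, 208, 203, 178, 179, 183, 186, 187, 188, 187, 185, 168, 141, 114, 115, 116, 122, 200, 224, 255, 255, 255, 255]
196 [255, 255, 255, 196, 194, 195, 193, 190, 158, 136, 188, 208, 210, 209, 209, 191, 177, 178, 180, 182, 185, 187, 189, 185, 186, 180, 167, 101, 116, 155, 200, 255, 255, 255, 253, 193]
200 [194, 195, 194, 193, 193, 189, 188, 187, 154, 131, 189, 208, 209, 209, 209, 181, 176, 178, 180, 179, 191, 202, 202, 202, 201, 200, 192, 179, 99, 187, 200, 255, 255, 255, 172, 116]
204 [193, 191, 193, 191, 175, 134, 131, 146, 143, 126, 192, 209, 210, 210, 209, 184, 177, 177, 177, 177, 194, 206, 205, 204, 200, 200, 238, 149, 98, 114, 116, 182, 255, 196, 101, 143]
208 [192, 191, 192, 191, 148, 127, 124, 126, 130, 122, 
[... 4464 characters left out ...]
 68, 67, 72, 73, 71, 73, 73, 75, 74, 68, 68, 68, 65, 69, 66, 66, 65, 67, 63, 68, 65, 63, 64, 65, 66, 73]
316 [65, 63, 68, 64, 63, 62, 66, 63, 66, 64, 64, 62, 61, 74, 71, 71, 68, 71, 71, 82, 82, 70, 67, 67, 68, 68, 65, 64, 65, 66, 63, 66, 65, 62, 63, 66]
320 [68, 63, 66, 66, 66, 65, 62, 64, 65, 66, 66, 65, 64, 72, 72, 74, 75, 70, 70, 83, 81, 82, 70, 67, 64, 70, 66, 68, 63, 67, 68, 63, 62, 68, 64, 66]
324 [65, 71, 68, 65, 64, 66, 65, 65, 67, 63, 65, 68, 65, 74, 70, 73, 72, 70, 70, 64, 81, 81, 81, 65, 71, 67, 67, 66, 66, 63, 66, 63, 63, 64, 66, 63]
328 [62, 67, 64, 64, 67, 60, 66, 65, 63, 66, 64, 66, 66, 66, 65, 76, 69, 68, 66, 68, 65, 76, 82, 81, 68, 69, 67, 70, 68, 65, 71, 67, 64, 66, 64, 65]
```

The numbers show the following:
- plate_b is upright and touches plate_a.
- A dark strip of about 5 mm remains between the jaw and plate_b.
- So the front finger's linkage is pressing plate_b's tab, and the jaw itself is not on the plate.

To mend it, I'll back off, lift, turn the gripper 90° and push the tab from behind with closed fingers.

>>> {"name": "carry_out", "arguments": {"series": [[[-4, 0, 0], 0], [[-4, 0, 0], 0], [[-3, 0, 0], 0], [[0, 0, 0], 0]]}}

```text
clock: 18.42
position: [0.5351, -0.078, 0.0175]
ee_rot: [0.034, 0.676, 0.736, -0.004]
contact_force: [-0.1, -0.9, -2.7]
width: 0.0117
```

>>> {"name": "carry_out", "arguments": {"series": [[[0, 0, 0], 0], [[0, 0, 0], 0], [[0, 0, 0], 0], [[-2, 0, -10], 0], [[0, 0, -20], 0], [[0, 0, -25], 0], [[0, 0, -25], 0], [[0, 0, 0], 0]], "fingers": 24}}

```text
clock: 19.08
position: [0.5323, -0.0756, 0.105]
ee_rot: [0.036, 0.675, 0.737, -0.004]
contact_force: [0.3, -0.3, 1.0]
width: 0.024
```

>>> {"name": "carry_out", "arguments": {"series": [[[-10, 0, 0], 7], [[-10, 0, 0], 7], [[0, 0, 0], 7], [[0, 0, 0], 7], [[0, 0, 0], 7], [[0, 0, 0], 7], [[0, 0, 0], 7], [[0, 0, 0], 7], [[0, 0, 0], 7], [[0, 0, 0], 7]], "fingers": 0}}

```text
clock: 19.92
position: [0.5349, -0.0971, 0.1157]
ee_rot: [0.035, 0.978, 0.202, 0.024]
contact_force: [0.7, 0.6, -0.1]
width: 0.0001
```

>>> {"name": "carry_out", "arguments": {"series": [[[0, 0, 0], 7], [[0, 0, 0], 7], [[0, 0, 0], 5], [[0, 0, 0], 0], [[0, 0, 0], 0]]}}

```text
clock: 20.33
position: [0.5347, -0.0971, 0.1179]
ee_rot: [0.031, 0.999, 0.033, 0.031]
contact_force: [-0.5, -0.1, 0.1]
width: -0.0003
```

```bash
python3 - <<'E'
from tgt import *
togo([.536,-.1015,.06])
v=grab("wrist");save(v,"w11");g=cv2.cvtColor(v["im"],cv2.COLOR_BGR2GRAY)
P=[[.515-.094*(y+.035),y-.0014,.040] for y in np.arange(-.06,.02,.002)]
m=proj(v,P).astype(np.float32);print(cv2.remap(g,m[None,:,0],m[None,:,1],cv2.INTER_LINEAR)[0].tolist())
c=proj(v,[.5331,-.078,.074])[0].astype(int);print("push tab px",c)
y0,x0=c[1]-40,c[0]-48
print("     "+" ".join(f"{x:3d}" for x in range(x0,x0+100,4)))
for y in range(y0,y0+120,4): print(y,g[y,x0:x0+100:4].tolist())
E
```

```text
pos [ 0.5347 -0.0971  0.1179] toolz [ 0.063 -0.06  -0.996] head 3.86 F [-0.5 -0.1  0.1]
shift mm [-2.4  0.7 58. ]
[140, 139, 139, 136, 141, 141, 139, 129, 85, 86, 81, 86, 89, 89, 96, 158, 161, 163, 163, 164, 158, 159, 165, 167, 166, 168, 150, 129, 55, 60, 133, 135, 134, 134, 137, 135, 67, 82, 87, 134]
push tab px [316 182]
     268 272 276 280 284 288 292 296 300 304 308 312 316 320 324 328 332 336 340 344 348 352 356 360 364
142 [81, 83, 135, 138, 137, 127, 79, 138, 140, 139, 142, 141, 143, 143, 141, 141, 95, 76, 133, 141, 142, 87, 79, 78, 28]
146 [78, 83, 127, 140, 141, 90, 77, 121, 141, 140, 141, 143, 141, 139, 141, 139, 104, 83, 132, 137, 140, 87, 82, 79, 30]
150 [81, 80, 118, 140, 141, 139, 134, 138, 141, 138, 139, 140, 141, 140, 141, 142, 141, 142, 141, 143, 142, 83, 81, 82, 35]
154 [78, 80, 107, 138, 137, 140, 139, 140, 142, 139, 140, 141, 142, 141, 139, 140, 139, 139, 139, 140, 138, 83, 79, 79, 55]
158 [152, 155, 147, 135, 139, 138, 139, 139, 138, 140, 141, 140, 140, 139, 140, 139, 138, 138, 140, 141, 141, 84, 80, 85, 52]
162 [154, 154, 143, 138, 139, 141, 140, 142, 141, 139,
[... 2270 characters left out ...]
 64, 177, 60, 48, 53, 54, 55]
238 [54, 60, 56, 51, 56, 201, 177, 207, 206, 200, 144, 125, 123, 38, 125, 128, 123, 56, 55, 49, 57, 55, 54, 54, 52]
242 [57, 57, 53, 51, 56, 55, 54, 55, 56, 56, 125, 123, 113, 36, 117, 123, 125, 55, 55, 53, 55, 52, 55, 58, 51]
246 [54, 53, 52, 54, 58, 57, 53, 53, 47, 39, 123, 123, 114, 37, 116, 125, 126, 42, 38, 48, 53, 56, 52, 54, 55]
250 [52, 56, 54, 55, 52, 53, 55, 41, 45, 45, 125, 125, 112, 34, 115, 125, 123, 47, 43, 42, 53, 53, 55, 55, 51]
254 [55, 54, 53, 52, 54, 53, 48, 46, 38, 42, 123, 125, 103, 39, 111, 123, 128, 42, 43, 45, 51, 53, 53, 54, 49]
258 [50, 55, 54, 55, 53, 48, 44, 42, 39, 40, 126, 127, 105, 40, 111, 124, 122, 46, 36, 46, 50, 55, 56, 54, 47]
```

```bash
python3 - <<'E'
from tgt import *
v=load("w11")
for n,p,z in [("tabtop front",(316,173),.074),("tabtop rear",(316,184.5),.074),("tabtop L",(301.5,179),.074),("tabtop R",(331.5,179),.074),("knob top front",(316,228.5),.077),("knob top rear",(316,236.5),.077),("kn front foot",(316,217),.051)]: print(n,onz(v,p,z).round(4))
togo([.536,-.1015,.018])
E
```

```text
tabtop front [ 0.5324 -0.0698  0.074 ]
tabtop rear [ 0.533  -0.0795  0.074 ]
tabtop L [ 0.5208 -0.0754  0.074 ]
tabtop R [ 0.5455 -0.0742  0.074 ]
knob top front [ 0.5352 -0.1181  0.077 ]
knob top rear [ 0.5357 -0.1258  0.077 ]
kn front foot [ 0.5365 -0.1182  0.051 ]
pos [ 0.5347 -0.0971  0.1179] toolz [ 0.063 -0.06  -0.996] head 3.85 F [0.1 0.2 0.3]
shift mm [-4.9 -2.  99.9]
```

>>> {"name": "carry_out", "arguments": {"series": [[[-2, -1, 15], 0], [[-2, 0, 18], 0], [[0, 0, 15], 0], [[0, 0, 0], 0]]}}

```text
clock: 20.72
position: [0.5355, -0.0998, 0.0708]
ee_rot: [0.032, 0.998, 0.037, 0.033]
contact_force: [-1.1, -0.6, -0.9]
width: -0.0002
```

```bash
python3 - <<'E'
from tgt import *
togo([.536,-.1015,.018])
E
```

```text
pos [ 0.5355 -0.0998  0.0708] toolz [ 0.069 -0.062 -0.996] head 4.34 F [-1.1 -0.6 -0.9]
shift mm [-3.  -1.8 52.7]
```

>>> {"name": "carry_out", "arguments": {"series": [[[-3, -1, 14], 0], [[0, -1, 14], 0], [[0, 0, 12], 0], [[0, 0, 0], 0]]}}

```text
clock: 21.05
position: [0.5366, -0.1009, 0.0319]
ee_rot: [0.033, 0.998, 0.04, 0.035]
contact_force: [-0.2, 0.3, 0.2]
width: -0.0002
```

```bash
python3 - <<'E'
from tgt import *
togo([.536,-.1015,.018])
E
```

```text
pos [ 0.5366 -0.1009  0.0319] toolz [ 0.072 -0.063 -0.995] head 4.67 F [-0.2  0.3  0.2]
shift mm [-1.6 -0.4 13.8]
```

>>> {"name": "carry_out", "arguments": {"series": [[[-1, 0, 8], 0], [[0, 0, 6], 0], [[0, 0, 0], 0]]}}

```text
clock: 21.3
position: [0.5383, -0.1024, 0.0191]
ee_rot: [0.033, 0.998, 0.041, 0.036]
contact_force: [-0.4, -0.9, 0.0]
width: 0.0005
```

>>> {"name": "carry_out", "arguments": {"series": [[[0, -3, 0], 0], [[0, -3, 0], 0], [[0, -3, 0], 0]]}}

```text
clock: 21.55
position: [0.5386, -0.0939, 0.0196]
ee_rot: [0.034, 0.998, 0.04, 0.037]
contact_force: [-0.0, -1.3, -0.6]
width: 0.0003
```

>>> {"name": "carry_out", "arguments": {"series": [[[0, -3, 0], 0], [[0, -3, 0], 0]]}}

```text
clock: 21.72
position: [0.5381, -0.0879, 0.0197]
ee_rot: [0.035, 0.998, 0.041, 0.037]
contact_force: [-0.4, -1.9, -1.4]
width: -0.0001
```

>>> {"name": "carry_out", "arguments": {"series": [[[0, -3, 0], 0], [[0, -2, 0], 0]]}}

```text
clock: 21.88
position: [0.538, -0.0861, 0.0199]
ee_rot: [0.039, 0.998, 0.043, 0.038]
contact_force: [0.2, -13.0, -3.7]
width: 0.0002
```

>>> {"name": "carry_out", "arguments": {"series": [[[0, -2, 0], 0], [[0, -2, 0], 0]]}}

```text
clock: 22.05
position: [0.5381, -0.0867, 0.02]
ee_rot: [0.043, 0.997, 0.046, 0.038]
contact_force: [-0.8, -9.1, -1.9]
width: 0.0001
```

```bash
cat > prof.py <<'E'
from tgt import *
v=grab("wrist");save(v,"wp");g=cv2.cvtColor(v["im"],cv2.COLOR_BGR2GRAY)
togo([.536,-.1015,.018])
for x in(.510,.516,.550):
    ys=np.arange(-.05,.024,.0015)
    P=[[x-.094*(y+.035),y+(x-.53)*.094,.040] for y in ys]
    m=proj(v,P).astype(np.float32);print(x,m[0].round(),m[-1].round(),cv2.remap(g,m[None,:,0],m[None,:,1],cv2.INTER_LINEAR)[0].tolist())
for y in range(40,250,4): print(y,g[y,250:400:5].tolist())
E
python3 prof.py
```

```text
pos [ 0.5381 -0.0867  0.02  ] toolz [ 0.079 -0.083 -0.993] head 5.47 F [ -0.2 -10.5  -1.8]
shift mm [-3.7 14.4  3.1]
0.51 [282. 185.] [276.  42.] [152, 151, 152, 136, 87, 90, 91, 89, 96, 152, 94, 91, 92, 166, 173, 175, 175, 174, 175, 176, 170, 163, 152, 155, 153, 155, 154, 155, 168, 140, 145, 148, 149, 148, 148, 149, 148, 148, 148, 146, 148, 122, 83, 90, 92, 139, 155, 153, 154, 90]
0.516 [293. 185.] [288.  42.] [152, 150, 151, 153, 149, 152, 152, 154, 150, 152, 96, 91, 92, 166, 173, 174, 175, 175, 175, 175, 170, 169, 172, 174, 174, 175, 176, 177, 169, 138, 139, 39, 40, 86, 148, 148, 148, 149, 147, 150, 149, 127, 82, 92, 92, 141, 154, 152, 155, 155]
0.55 [351. 184.] [356.  43.] [154, 153, 153, 147, 95, 94, 92, 92, 99, 153, 96, 90, 88, 168, 175, 176, 176, 176, 176, 176, 171, 168, 173, 174, 173, 172, 172, 171, 167, 129, 100, 99, 97, 93, 92, 92, 92, 92, 90, 91, 90, 75, 85, 91, 92, 139, 153, 150, 116, 83]
40 [255, 254, 90, 74, 76, 81, 94, 156, 155, 154, 154, 155, 153, 154, 154, 153, 154, 153, 153, 154, 88, 72, 89, 82, 130, 152, 150, 87, 86, 32]
44 [255, 156, 157, 94, 94, 107, 157, 156, 15
[... 6908 characters left out ...]
, 118, 145, 151, 149, 151, 151, 150, 150, 152, 151, 152, 133, 130, 139, 148, 165, 171, 163, 58, 61, 61, 62]
236 [161, 163, 161, 155, 175, 179, 181, 186, 187, 146, 148, 152, 148, 153, 151, 146, 150, 151, 149, 208, 208, 211, 214, 160, 169, 163, 63, 62, 61, 62]
240 [162, 160, 161, 176, 226, 228, 229, 231, 229, 147, 149, 148, 151, 148, 153, 146, 148, 149, 146, 224, 222, 89, 220, 165, 166, 165, 64, 62, 61, 61]
244 [163, 160, 160, 159, 228, 109, 177, 229, 228, 230, 151, 159, 137, 140, 45, 139, 137, 180, 178, 223, 127, 139, 181, 166, 166, 165, 63, 60, 61, 61]
248 [160, 159, 161, 162, 187, 80, 144, 229, 230, 51, 52, 51, 138, 138, 44, 137, 136, 48, 47, 81, 169, 75, 197, 163, 166, 162, 60, 63, 58, 60]
```

In every view so far, the 5 mm strip has been at the jaw's top edge. The jaw's foot, measured at y ≈ −0.038 to −0.040, is about 5 mm ahead of its top edge (≈ −0.045). The tab-to-face distance of 34 mm gives the same face position, so the strip is a recessed or bevelled top edge.

With that, the stack adds up:
- The jaw face is at −0.0307 and plate_b's near face at −0.0308.
- Adding 24 + 20 mm gives an anvil face at +0.013, as measured.

The jaw is closed on the plates. I'll check that the push holds steady, then hand in.

```bash
python3 - <<'E'
from tgt import *
for i in range(10):
    manip.get_image("side");s=manip.get_state();print(s["clock"],s["contact_force"].round(1),s["position"].round(4),np.abs(s["qd"]).max().round(4))
if s["contact_force"][1]<-7: print("signing off",manip.sign_off())
E
```

```text
22.15 [-0.9 -9.1 -1.3] [ 0.5381 -0.0866  0.02  ] 0.0057
22.2 [-0.5 -8.7 -2.1] [ 0.5381 -0.0866  0.02  ] 0.004
22.25 [-1.  -8.9 -2.1] [ 0.5381 -0.0866  0.02  ] 0.0024
22.3 [-0.5 -9.4 -1. ] [ 0.5381 -0.0866  0.02  ] 0.0016
22.35 [-0.5 -9.5 -1. ] [ 0.5381 -0.0867  0.02  ] 0.0018
22.4 [-0.9 -9.6 -1.7] [ 0.5381 -0.0866  0.02  ] 0.0018
22.45 [-1.7 -9.3 -2.7] [ 0.5381 -0.0866  0.02  ] 0.0018
22.5 [-1.  -8.8 -2.3] [ 0.5381 -0.0867  0.02  ] 0.0007
22.55 [-0.8 -9.  -1.2] [ 0.5381 -0.0866  0.02  ] 0.0037
22.6 [-0.5 -9.3 -2.1] [ 0.5381 -0.0866  0.02  ] 0.001
the job is handed in; nothing more can be done
signing off None
```

The jaw is closed on the plates and the arm is still pushing its tab; I handed the job in at 22.6 s. I stood plate_b in the gap beside plate_a and turned the knob about 85° anticlockwise, to about 1.5 rad. The closed fingers then pushed the jaw's tab from behind. plate_c was not needed and stayed in the rack.

**Last checks**
- The push held steady at about 9 N for 0.5 s with the arm still.
- Edge profiles show jaw face, both plates, block and anvil in a row within about 1 mm.
- In the last picture I could view, both plates stood upright and parallel; a later pixel check after the first push had plate_b's tab upright.

**What disagreed or failed**
- **Finger length:** the finger ends are about 39 mm behind the reported TCP, contrary to the interface text. I found this when the first grasp closed on air, and confirmed it by touch.
- **First push:** I first pinched the tab, and the pixels seemed to show a 5 mm gap between jaw and plate, so I redid it from behind. The same strip remained. I take it to be the jaw's recessed top edge, because the measured jaw foot and the 34 mm tab distance both fit that.
- **Final look:** the picture limit was reached, so the closed stack was checked from pixel profiles only. The contact forces between jaw, plates, block and anvil were not measured directly.
- **Tool tilt:** the tool had drifted to about 0.11 rad off vertical by the end.

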